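# Change the wound cartridges of the laboratory water filter

### The job

Change the cartridges of the opened water filter beside the microtome bench's basin: first lift every spent wound cartridge off its standpipe and stand it upright in the steel drip tray, then slide a new cartridge from the carton down each of the three standpipes until it sits on its seat. Push a white hold-down sleeve, flange down, over the end of each standpipe until its flange rests on the cartridge, and leave the other things on the bench as they are.

Things in the scene. Friction and masses are not known exactly. Their poses are not given: they have to be found in the camera images.
- housing: opened filter housing, fixed: round steel base plate 230 mm across, 22 mm thick, studs to 40 mm above the bench round its rim. On it three round grey seats, 68 mm across, tops 30 mm above the bench; from each rises a steel standpipe 22 mm across, its last 10 mm tapering to 12 mm. Standpipes 62 mm from the plate centre, 107 mm apart. Origin: centre of the underside, z up
- tray: stainless drip tray for spent cartridges, fixed, empty at the start: open top, outside 300 (its x) x 130 (its y) x 50 mm high, walls and floor 4 mm, a small loop handle at each end. Origin: centre of its underside. It may stand at the robot's left or right
- carton: low open cardboard carton, fixed, outside 300 (its x) x 130 (its y) x 50 mm high, walls and floor 4 mm, flared flaps along its long sides; the three new cartridges stand in it. Origin: centre of its underside. It stands at the other hand from the tray
- post1 (a point): centre of the tip of standpipe 1, 182 mm above the bench and 152 mm above its seat; moves with the housing
- post2 (a point): centre of the tip of standpipe 2, 182 mm above the bench and 152 mm above its seat; moves with the housing
- post3 (a point): centre of the tip of standpipe 3, 182 mm above the bench and 152 mm above its seat; moves with the housing
- spent1: spent string-wound filter cartridge (may be absent: one to three are there), wet and a little yellowed: tube 124 mm tall, 63 mm outside, 28 mm bore, 0.2 to 0.4 kg. At the start it sits on a seat round a standpipe, whose tip stands 28 mm above its top. Origin: centre of its lower end, z along its axis
- spent2: spent string-wound filter cartridge (may be absent: one to three are there), wet and a little yellowed: tube 124 mm tall, 63 mm outside, 28 mm bore, 0.2 to 0.4 kg. At the start it sits on a seat round a standpipe, whose tip stands 28 mm above its top. Origin: centre of its lower end, z along its axis
- spent3: spent string-wound filter cartridge (may be absent: one to three are there), wet and a little yellowed: tube 124 mm tall, 63 mm outside, 28 mm bore, 0.2 to 0.4 kg. At the start it sits on a seat round a standpipe, whose tip stands 28 mm above its top. Origin: centre of its lower end, z along its axis
- spent1_mid (a point): middle of spent cartridge 1, 62 mm above its lower end, on its axis
- spent2_mid (a point): middle of spent cartridge 2, 62 mm above its lower end, on its axis
- spent3_mid (a point): middle of spent cartridge 3, 62 mm above its lower end, on its axis
- new1: new string-wound filter cartridge: tube 124 mm tall, 63 mm outside diameter, 28 mm bore through it, about 0.18 kg, off-white, standing on end in the carton, about 92 mm from its neighbour. Origin: centre of its lower end, z up along its axis
- new2: new string-wound filter cartridge: tube 124 mm tall, 63 mm outside diameter, 28 mm bore through it, about 0.18 kg, off-white, standing on end in the carton, about 92 mm from its neighbour. Origin: centre of its lower end, z up along its axis
- new3: new string-wound filter cartridge: tube 124 mm tall, 63 mm outside diameter, 28 mm bore through it, about 0.18 kg, off-white, standing on end in the carton, about 92 mm from its neighbour. Origin: centre of its lower end, z up along its axis
- sleeve1: hold-down sleeve, white plastic, 70 mm tall, 90 g: a flange 60 mm across, 10 mm thick, at the bottom, a ribbed body 42 mm across above, a 25 mm bore right through; stands flange down on the bench near the housing. Fitted, its flange rests on the cartridge, 154 mm above the bench. Origin: centre of the flange's underside, z up along the axis
- sleeve2: hold-down sleeve, white plastic, 70 mm tall, 90 g: a flange 60 mm across, 10 mm thick, at the bottom, a ribbed body 42 mm across above, a 25 mm bore right through; stands flange down on the bench near the housing. Fitted, its flange rests on the cartridge, 154 mm above the bench. Origin: centre of the flange's underside, z up along the axis
- sleeve3: hold-down sleeve, white plastic, 70 mm tall, 90 g: a flange 60 mm across, 10 mm thick, at the bottom, a ribbed body 42 mm across above, a 25 mm bore right through; stands flange down on the bench near the housing. Fitted, its flange rests on the cartridge, 154 mm above the bench. Origin: centre of the flange's underside, z up along the axis
- jar: white jar of seal grease, 64 mm across, 70 mm tall, a bystander; origin under its centre
- washbottle: white wash bottle with a red spout, 68 mm across, about 185 mm tall, a bystander; origin under its centre
- spanner: steel spanner, 190 mm long along its x, lying on the bench, a bystander; origin near its middle
- probe: thin steel dissecting probe, 165 mm long along its x, lying on the bench, a bystander; origin near its middle

How it is judged:
By the outcome, as a careful person would: the job done as asked, in the order asked, and still so for the second after the job is handed in, with the robot touching nothing.
Of spent1, spent2, spent3 only 1 to 3 are there at a start; the rules pass over those that are not, and their reading is None.
At some moment in a run one of sleeve1, sleeve2, sleeve3 may be knocked a few centimetres aside while the robot is not near it.
It also fails if it takes over 210 s, if anything falls off the work surface, if the arm or the gripper's body presses on something with over 40 N, if the wrist force passes 120 N, or if a joint passes its speed limit or range.

### The arm

A 6-joint arm with a two-finger parallel gripper is mounted at the origin on the work surface. World frame = base frame: x ahead of the robot, y to its left, z up, the work surface at z = 0. Lengths are in mm, angles in rad, forces in N, time in s.
With the tool pointing down it reaches from about 375 to 925 mm from the base axis. Payload 5.7 kg.
Tool frame: the origin (TCP) lies midway between the tips of the shut fingers; the grasp point (between the pads) lies 19 mm behind it; z points along the fingers, y is the line along which they close (so a half turn about z gives the same grasp; the last joint's range is limited). The gripper opens to 88 mm and grips with 3 to 60 N. Pads are 20 mm wide; open, the fingers measure 115 mm over their backs; the gripper's body (75 mm by 178 mm) begins 61 mm behind the grasp point.
Start: joints at [1.062, 0.359, 1.51, -0, 1.272, -0.115], TCP at [230.21, 554.045, 222.623] pointing down, gripper open.
Joint ranges: [-2.97, 2.97], [-1.01, 2.36], [0.21, 2.38], [-0.96, 4.11], [0.2, 2.71], [-2.98, 2.98]. Speed limits (rad/s): [2.39, 2.39, 3.14, 3.14, 3.14, 3.14].

### API

Orientations are given as a unit quaternion [w, x, y, z].
In Python, from bench import telemetry, vision, order gives the robot as it stands. The module is installed in compiled form; this text tells all that it offers.
- The arm moves only by the tool step_arm, never from a script. Its argument "moves" is a list of rows, each a list of 5 numbers: the shift along the tool's x, y, z in units of 2.5 cm (1.0 is 2.5 cm), then the turn about the tool's z in units of 8 degrees (1.0 is 8 degrees), then the closure, from -1 (fully open) to 1 (shut). In form: [[x, y, z, turn, jaw], ...]. A call has exactly 10 rows; each row shifts and turns the commanded pose from where the row before left it, along the tool's axes as they then stand; what a row does not reach is not made up. A row lasts 1/8 s, in which the tool goes at most 62.5 mm and 10.7 degrees, less where a joint would pass 70% of its speed; a pose out of reach is approached as far as the arm can. A call with a number of a shift or a turn outside -1 to 1 is refused whole. A call with a gripper value outside its range is refused whole. The fingers move at their own pace and stop on an object; the grip force is fixed at half the most. Time passes only in rows, so rows that do not move let the fingers close, or fill a call up. It gives the time, the measured TCP pose, the force, the opening and the grip force at its end, in the units of the state.
- telemetry.observe(): the state, without advancing time (a new reading comes with each control period).
- vision.get_image(name): name is "scene" or "top" or "wrist"; returns a dict with "image" (420x560x3 uint8, red, green, blue), "camera_matrix" (3x3 intrinsics, pixels), "cam_to_world" (4x4, takes a point from camera to world coordinates); the wrist camera has in their place "mount" (4x4, takes a point from camera to tool coordinates, whose origin is the TCP and whose axes are the flange's). Camera axes: x right, y down, z forward; pixel columns grow to the right and rows downward; lengths in mm; the calibration is good to about 2 mm. A picture is of the moment at which its call begins: read the wrist's pose just before it. There is no depth.
- order.sign_off(): hands the job in; it is judged then, once.
The state is a dict: "time_s": time; "qpos": joint angles; "qvel": joint speeds; "tau": joint torques, N m; "tool_pos": TCP position; "tool_rot": TCP orientation; "wrist_force": force on the tool from outside, world axes, zero at the start; "ft_torque": the same for the moment, N m; "grip_width": finger opening in mm; "grip_force": force on a finger pad.
Only numpy, scipy, OpenCV 4.12 (cv2) and the standard library are available. Lean on these libraries where they do the work, as an engineer would, in place of code of your own. Each camera call takes 0.05 s, during which the arm holds its last target. There are 200 camera calls.

## Working session

There is one attempt and no reset: what is moved stays moved. The work goes in short steps, Python scripts to look and compute and a tool call to move; the robot and the scene stay as the last step left them, time stands still between calls to the robot, and variables do not carry over. Pictures are saved under pics/ and viewed, at most 14 in all, crops included, and the job is handed in when it is done.

Besides the shell and the picture viewer there is one more tool, called after "Request:" as name(argument=value, ...), one argument or row to a line, values as JSON. step_arm: Moves the arm, as the interface text tells. Shifts and turns lie within -1 to 1; 1 stands for 2.5 cm of shift or 8 degrees of turn. Its arguments: {"type":"object","properties":{"moves":{"type":"array"}},"required":["moves"]}

```bash
mkdir -p pics; cat > h.py <<'E'
import numpy as np, cv2
from bench import telemetry, vision, order
from scipy.spatial.transform import Rotation as R
def get(n):
    s=telemetry.observe(); d=vision.get_image(n)
    K=np.array(d["camera_matrix"])
    if n=="wrist":
        T=np.eye(4); q=s["tool_rot"]; T[:3,:3]=R.from_quat([q[1],q[2],q[3],q[0]]).as_matrix(); T[:3,3]=s["tool_pos"]
        M=T@np.array(d["mount"])
    else: M=np.array(d["cam_to_world"])
    return np.array(d["image"]),K,M
def plane(K,M,uv,z):
    uv=np.atleast_2d(uv).astype(float)
    r=(M[:3,:3]@np.linalg.inv(K)@np.c_[uv,np.ones(len(uv))].T).T
    t=(z-M[2,3])/r[:,2]
    return M[:3,3]+r*t[:,None]
def proj(K,M,P):
    P=np.atleast_2d(P); c=(np.linalg.inv(M)@np.c_[P,np.ones(len(P))].T)[:3]
    p=K@c; return (p[:2]/p[2]).T
def save(n,im): cv2.imwrite("pics/"+n,im[:,:,::-1])
E
python3 - <<'E'
from h import *
for n in ("scene","top"):
    im,K,M=get(n); save(n+"1.png",im); np.savez(n+"1.npz",im=im,K=K,M=M); print(n,K.round(1).tolist(),M.round(3).tolist())
s=telemetry.observe(); print(s)
E
```

```text
scene [[541.3, 0.0, 287.6], [0.0, 541.3, 211.8], [0.0, 0.0, 1.0]] [[-0.6, 0.485, -0.636, 1301.072], [0.8, 0.35, -0.487, 546.578], [-0.014, -0.801, -0.598, 848.735], [0.0, 0.0, 0.0, 1.0]]
top [[436.6, 0.0, 288.4], [0.0, 436.6, 208.9], [0.0, 0.0, 1.0]] [[-0.018, -0.986, 0.165, 370.328], [-1.0, 0.016, -0.013, -13.063], [0.01, -0.165, -0.986, 1232.017], [0.0, 0.0, 0.0, 1.0]]
{'time_s': 0.1, 'qpos': array([ 1.06192557e+00,  3.59458070e-01,  1.51133325e+00, -3.17871037e-05,
        1.27248516e+00, -1.15100774e-01]), 'qvel': array([ 7.18626924e-05, -3.01573050e-03, -3.53078052e-03,  2.54993790e-04,
        1.03298491e-03,  1.36762851e-04]), 'tau': array([ 8.83775592e-04, -5.16354418e+01, -2.71409404e+01,  6.78963983e-02,
        2.77613854e-02, -9.56665275e-06]), 'tool_pos': array([229.91402841, 553.52217042, 221.87526054]), 'tool_rot': array([-2.43970002e-04,  1.95610791e-01,  9.80681248e-01, -8.05932326e-04]), 'wrist_force': array([-0.70040075,  0.80451335, -0.51889566]), 'ft_torque': array([-0.0161411 , -0.00505932,  0.02420937]), 'grip_force': 0.0, 'grip_width': 87.96002730367833}
```

View pics/top1.png

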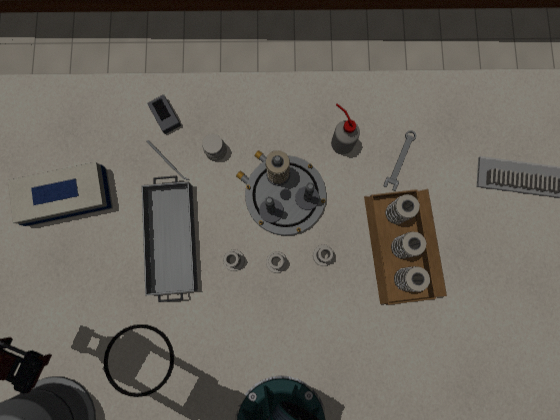

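View pics/scene1.png

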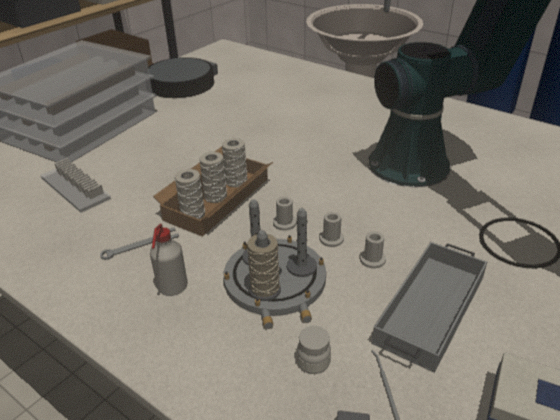

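```bash
python3 - <<'E'
from h import *
im,K,M=get("top"); 
g=lambda a:np.clip((a/255.)**0.6*255,0,255).astype(np.uint8)
save("c1.png",g(cv2.resize(im[140:280,210:350],None,fx=4,fy=4,interpolation=cv2.INTER_CUBIC)))
im2,_,_=get("scene")
a=cv2.resize(im[180:310,360:450],None,fx=4,fy=4,interpolation=cv2.INTER_CUBIC)
b=cv2.resize(im2[190:320,215:325],None,fx=4,fy=4,interpolation=cv2.INTER_CUBIC)
save("c2.png",g(np.hstack([a,b])))
E
```

```text
(no output)
```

View pics/c1.png

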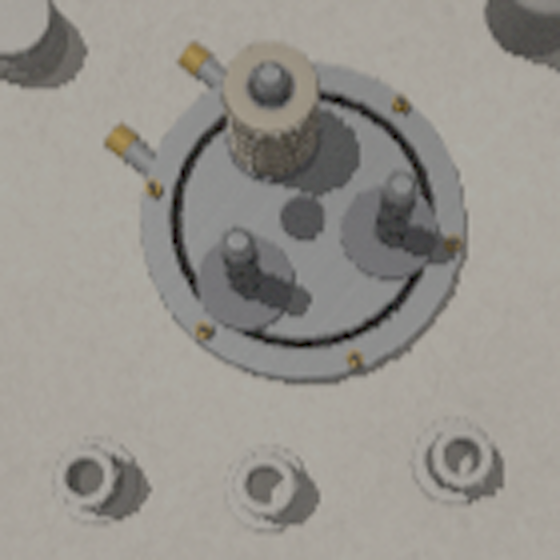

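View pics/c2.png

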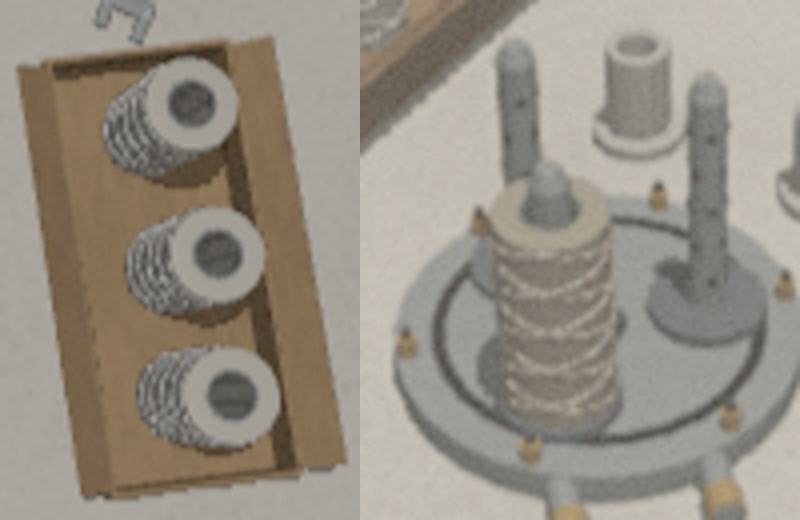

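```bash
python3 - <<'E'
from h import *
t=np.load("top1.npz");s=np.load("scene1.npz");K,M=t["K"],t["M"];K2,M2=s["K"],s["M"]
c=lambda p,o:(np.array(p)+.5)/4-.5+np.array(o)
def sh(n,p,z,K=K,M=M):
    r=plane(K,M,p,z).round(1); print(n,r.tolist()); return r
P=sh("tips top",c([(238,240),(402,183),(269,77)],(210,140)),179)
P2=sh("tips scene",c([(708-360,80),(515-360,46),(549-360,170)],(215,190)),180,K2,M2)
for Q in (P,P2):
  print([np.linalg.norm(Q[i]-Q[j]).round(1) for i,j in((0,1),(1,2),(0,2))],Q.mean(0))
sh("spent ring",c([(271,88)],(210,140)),154)
sh("spent ring sc",c([(554-360,213)],(215,190)),154,K2,M2)
sh("rim c",c([(303,220)],(210,140)),22)
sh("new",c([(191,104),(219,255),(232.5,397)],(360,180)),128)
sh("sleeve",c([(88,478),(267,487),(462,461)],(210,140)),70)
sh("tray corners top",[(144,187),(189,182),(147,294),(197,292)],50)
sh("tray mid z",[(171,240)],50)
sh("carton corners",c([(52,62),(228,42),(112,492),(292,466)],(360,180)),50)
E
```

```text
tips top [[570.0, 20.4, 179.0], [604.2, -81.1, 179.0], [673.0, 0.0, 179.0]]
tips scene [[567.0, 20.8, 180.0], [602.4, -80.0, 180.0], [673.3, 0.8, 180.0]]
[np.float64(107.1), np.float64(106.4), np.float64(105.0)] [615.73333333 -20.23333333 179.        ]
[np.float64(106.8), np.float64(107.5), np.float64(108.2)] [614.23333333 -19.46666667 180.        ]
spent ring [[672.9, -0.9, 154.0]]
spent ring sc [[673.9, 3.1, 154.0]]
rim c [[613.4, -20.7, 22.0]]
new [[558.3, -333.5, 128.0], [460.9, -345.2, 128.0], [371.9, -347.9, 128.0]]
sleeve [[432.1, 124.6, 70.0], [424.2, 6.4, 70.0], [439.1, -123.2, 70.0]]
tray corners top [[635.3, 369.1, 50.0], [647.6, 245.6, 50.0], [345.1, 350.5, 50.0], [348.0, 218.4, 50.0]]
tray mid z [[487.5, 290.9, 50.0]]
carton corners [[602.6, -261.6, 50.0], [614.8, -384.6, 50.0], [311.2, -287.2, 50.0], [326.0, -408.3, 50.0]]
```

Request:
step_arm(
  moves=[
    [0,0,0,-0.94,-1],
    [0,0,0,-0.94,-1],
    [0,0,0,-0.94,-1],
    [-0.8,-1,0,0,-1],
    [-0.8,-1,0,0,-1],
    [-0.8,-1,0,0,-1],
    [-0.8,-1,0,0,-1],
    [-0.8,-1,0,0,-1],
    [-0.8,-1,0,0,-1],
    [-0.8,-1,0,0,-1],
  ],
)

```text
time_s: 1.45
tool_pos: [370.7, 378.1, 222.5]
tool_rot: [-0.0, 0.0, 1.0, -0.0]
wrist_force: [0.1, -0.1, 0.2]
grip_width: 87.6
grip_force: 0.0
```

Request:
step_arm(
  moves=[
    [-0.8,-1,0,0,-1],
    [-0.8,-1,0,0,-1],
    [-0.8,-1,0,0,-1],
    [-0.8,-1,0,0,-1],
    [-0.8,-1,0,0,-1],
    [-0.8,-1,0,0,-1],
    [-0.8,-1,0,0,-1],
    [-0.8,-1,0,0,-1],
    [-0.8,-1,0,0,-1],
    [-0.8,-1,0,0,-1],
  ],
)

```text
time_s: 2.7
tool_pos: [570.7, 128.1, 222.5]
tool_rot: [-0.0, 0.0, 1.0, -0.0]
wrist_force: [0.1, 0.0, 0.7]
grip_width: 87.9
grip_force: 0.0
```

Request:
step_arm(
  moves=[
    [-0.68,-0.85,0,0,-1],
    [-0.68,-0.85,0,0,-1],
    [-0.68,-0.85,0,0,-1],
    [-0.68,-0.85,0,0,-1],
    [-0.68,-0.85,0,0,-1],
    [-0.68,-0.85,0,0,-1],
    [0,0,0,0,-1],
    [0,0,0,0,-1],
    [0,0,0,0,-1],
    [0,0,0,0,-1],
  ],
)

```text
time_s: 3.95
tool_pos: [671.8, 2.2, 222.8]
tool_rot: [-0.0, -0.0, 1.0, 0.0]
wrist_force: [-0.3, -0.3, -0.4]
grip_width: 87.8
grip_force: 0.0
```

```bash
python3 - <<'E'
from h import *
im,K,M=get("wrist"); np.savez("w1.npz",im=im,K=K,M=M); print(K.round(1).tolist(),M.round(3).tolist())
for p in [(673,0.4),(568.5,20.6),(603.3,-80.5)]:
    q=proj(K,M,[[*p,182]])[0]; print(q); 
    if abs(q).max()<2000: cv2.drawMarker(im,tuple(int(v) for v in q),(255,0,0),0,14)
save("w1.png",np.clip((im/255.)**.6*255,0,255).astype(np.uint8))
E
```

```text
[[346.7, 0.0, 284.0], [0.0, 346.7, 213.6], [0.0, 0.0, 1.0]] [[-0.0, 0.96, 0.279, 596.054], [1.0, 0.0, -0.0, 2.436], [-0.0, 0.279, -0.96, 384.238], [0.0, 0.0, 0.0, 1.0]]
[280.79283964 241.6217516 ]
[317.84497534  59.46992426]
[137.53654043 126.1323814 ]
```

View pics/w1.png

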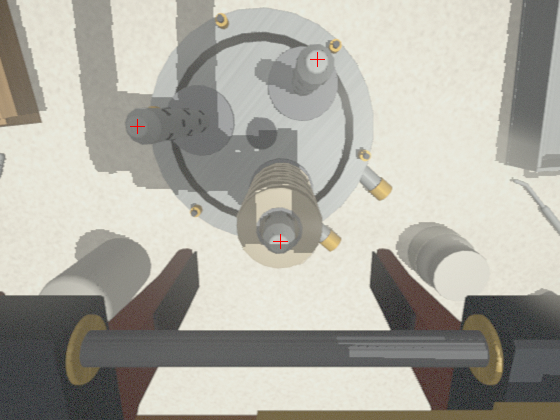

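Request:
step_arm(
  moves=[
    [-0.04,-0.06,0.7,0,-1],
    [0,0,0.8,0,-1],
    [0,0,0.8,0,-1],
    [0,0,0.8,0,-1],
    [0,0,0.8,0,-1],
    [0,0,0.58,0,-1],
    [0,0,0,0,1],
    [0,0,0,0,1],
    [0,0,0,0,1],
    [0,0,0,0,1],
  ],
)

```text
time_s: 5.25
tool_pos: [673.9, -0.2, 111.6]
tool_rot: [0.001, 0.0, 1.0, -0.0]
wrist_force: [-0.4, -0.8, 1.8]
grip_width: 59.9
grip_force: 30.0
```

Request:
step_arm(
  moves=[
    [0,0,0,0,1],
    [0,0,0,0,1],
    [0,0,-0.2,0,1],
    [0,0,-0.5,0,1],
    [0,0,-0.7,0,1],
    [0,0,-0.8,0,1],
    [0,0,-0.8,0,1],
    [0,0,-0.8,0,1],
    [0,0,-0.8,0,1],
    [0,0,-0.8,0,1],
  ],
)

```text
time_s: 6.5
tool_pos: [673.1, 0.1, 247.6]
tool_rot: [0.0, 0.0, 1.0, -0.0]
wrist_force: [0.8, 0.2, -3.4]
grip_width: 60.2
grip_force: 30.0
```

Request:
step_arm(
  moves=[
    [0,0,-0.75,0,1],
    [0,0,-0.75,0,1],
    [0.6,1,0,0,1],
    [0.6,1,0,0,1],
    [0.6,1,0,0,1],
    [0.6,1,0,0,1],
    [0.6,1,0,0,1],
    [0.6,1,0,0,1],
    [0.6,1,0,0,1],
    [0.6,1,0,0,1],
  ],
)

```text
time_s: 7.75
tool_pos: [550.5, 202.0, 282.6]
tool_rot: [-0.001, -0.001, 1.0, -0.0]
wrist_force: [-0.1, 0.0, -2.6]
grip_width: 60.3
grip_force: 30.0
```

Request:
step_arm(
  moves=[
    [0.6,1,0.5,0,1],
    [0.6,1,0.8,0,1],
    [0.6,1,0.9,0,1],
    [0.6,0.9,1,0,1],
    [0,0,1,0,1],
    [0,0,1,0,1],
    [0,0,1,0,1],
    [0,0,0.6,0,1],
    [0,0,0.4,0,1],
    [0,0,0,0,1],
  ],
)

```text
time_s: 9.0
tool_pos: [492.6, 297.6, 102.8]
tool_rot: [-0.0, -0.0, 1.0, -0.0]
wrist_force: [0.7, 0.4, -2.7]
grip_width: 60.2
grip_force: 30.0
```

Request:
step_arm(
  moves=[
    [0,0,0.3,0,1],
    [0,0,0.2,0,1],
    [0,0,0.1,0,1],
    [0,0,0.06,0,1],
    [0,0,0.04,0,1],
    [0,0,0,0,1],
    [0,0,0,0,1],
    [0,0,0,0,1],
    [0,0,0,0,1],
    [0,0,0,0,1],
  ],
)

```text
time_s: 10.25
tool_pos: [493.2, 297.5, 85.6]
tool_rot: [-0.0, 0.0, 1.0, -0.0]
wrist_force: [-0.7, -0.3, -2.5]
grip_width: 60.3
grip_force: 30.0
```

Request:
step_arm(
  moves=[
    [0,0,0.03,0,1],
    [0,0,0.02,0,1],
    [0,0,0,0,1],
    [0,0,0,0,-1],
    [0,0,0,0,-1],
    [0,0,0,0,-1],
    [0,0,0,0,-1],
    [0,0,-0.4,0,-1],
    [0,0,-0.8,0,-1],
    [0,0,-1,0,-1],
  ],
)

```text
time_s: 11.5
tool_pos: [492.9, 297.4, 140.1]
tool_rot: [-0.0, -0.0, 1.0, -0.0]
wrist_force: [0.7, -0.3, -0.2]
grip_width: 87.9
grip_force: 0.0
```

Request:
step_arm(
  moves=[
    [0,0,-1,0,-1],
    [0,0,-1,0,-1],
    [0,0,-1,0,-1],
    [0,-1,0,0,-1],
    [0,-1,0,0,-1],
    [0,-1,0,0,-1],
    [0,-1,0,0,-1],
    [0,-1,0,0,-1],
    [0,-1,0,0,-1],
    [0,-1,0,0,-1],
  ],
)

```text
time_s: 12.75
tool_pos: [493.2, 121.8, 215.1]
tool_rot: [0.0, -0.0, 1.0, 0.0]
wrist_force: [-0.4, -0.4, 0.5]
grip_width: 88.3
grip_force: 0.0
```

```bash
python3 - <<'E'
from h import *
im,K,M=get("top"); im2,_,_=get("scene")
a=cv2.resize(im[130:320,130:350],None,fx=2,fy=2,interpolation=cv2.INTER_CUBIC)
b=im2[150:370,180:500]
h=max(a.shape[0],b.shape[0]);f=lambda x:np.pad(x,((0,h-x.shape[0]),(0,0),(0,0)))
save("p1.png",np.clip((np.hstack([f(a),f(b)])/255.)**.6*255,0,255).astype(np.uint8))
E
```

```text
(no output)
```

View pics/p1.png

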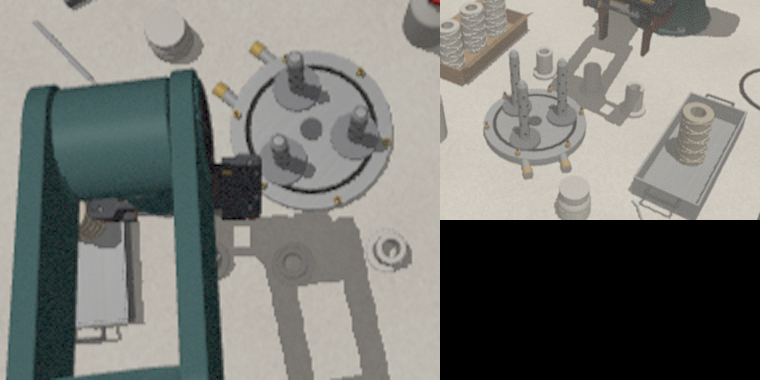

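Request:
step_arm(
  moves=[
    [-0.14,-0.96,0,0,-1],
    [-0.14,-0.96,0,0,-1],
    [-0.14,-0.96,0,0,-1],
    [-0.14,-0.96,0,0,-1],
    [-0.14,-0.96,0,0,-1],
    [-0.14,-0.96,0,0,-1],
    [-0.14,-0.96,0,0,-1],
    [-0.14,-0.96,0,0,-1],
    [-0.14,-0.96,0,0,-1],
    [-0.14,-0.96,0,0,-1],
  ],
)

```text
time_s: 14.1
tool_pos: [528.7, -117.5, 214.9]
tool_rot: [0.0, -0.0, 1.0, 0.0]
wrist_force: [0.0, 0.7, 0.1]
grip_width: 87.8
grip_force: 0.0
```

Request:
step_arm(
  moves=[
    [-0.14,-0.96,0,0,-1],
    [-0.14,-0.96,0,0,-1],
    [-0.14,-0.96,0,0,-1],
    [-0.14,-0.96,0,0,-1],
    [-0.14,-0.96,0,0,-1],
    [-0.14,-0.96,0,0,-1],
    [-0.14,-0.96,0,0,-1],
    [-0.14,-0.96,0,0,-1],
    [-0.14,-0.96,0,0,-1],
    [0,0,0,0,-1],
  ],
)

```text
time_s: 15.35
tool_pos: [559.9, -335.7, 214.2]
tool_rot: [0.0, 0.001, 1.0, -0.0]
wrist_force: [-1.1, 0.8, 0.7]
grip_width: 87.7
grip_force: 0.0
```

```bash
python3 - <<'E'
from h import *
im,K,M=get("wrist"); np.savez("w2.npz",im=im,K=K,M=M); print(telemetry.observe()["tool_pos"])
for p in [(558.3,-333.5),(460.9,-345.2),(371.9,-347.9)]:
    q=proj(K,M,[[*p,128]])[0]; print(q)
    if abs(q).max()<2000: cv2.drawMarker(im,tuple(int(v) for v in q),(255,0,0),0,14)
save("w2.png",np.clip((im/255.)**.6*255,0,255).astype(np.uint8))
E
```

```text
[ 559.62191342 -334.24591096  214.16075216]
[286.78880521 216.2506403 ]
[269.18977461  76.43430668]
[262.47160628 -83.59010529]
```

View pics/w2.png

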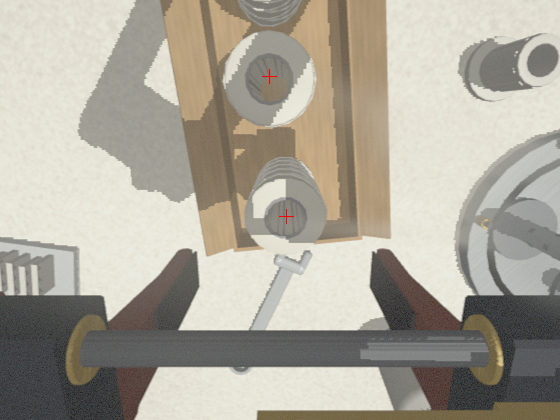

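```bash
python3 - <<'E'
from h import *
d=np.array(vision.get_image("wrist")["mount"]); print(d.round(2).tolist())
Rt=np.diag([-1.,1,-1]); 
def cmd(p):
    T=np.eye(4);T[:3,:3]=Rt;T[:3,3]=p; return T@d
for f,c,uv,z in (("w1.npz",(672.2,1.5,222.6),[(280.5,240.5),(317,60),(136,126)],181),("w2.npz",(559.7,-333.5,214.35),[(285.3,214.5),(269,78)],128)):
    w=np.load(f); M=cmd(c); print((w["M"]-M)[:3,3], plane(w["K"],M,uv,z).round(1).tolist())
w=np.load("w1.npz"); a=w["im"]; g=lambda x:np.clip((x/255.)**.6*255,0,255).astype(np.uint8)
cr=[cv2.resize(a[y-25:y+25,x-25:x+25],None,fx=5,fy=5,interpolation=cv2.INTER_NEAREST) for x,y in((280,240),(317,60),(136,126))]
save("tips.png",g(np.hstack(cr)))
E
```

```text
[[-0.0, -0.96, -0.28, 75.76], [1.0, -0.0, -0.0, 0.26], [0.0, -0.28, 0.96, -161.44], [0.0, 0.0, 0.0, 1.0]]
[-0.38204917  0.67258206  0.20163184] [[673.0, -0.5, 181.0], [569.1, 19.6, 181.0], [603.6, -82.4, 181.0]]
[ 0.18335459 -1.94080385 -0.12523576] [[556.7, -332.4, 128.0], [461.6, -343.3, 128.0]]
```

View pics/tips.png

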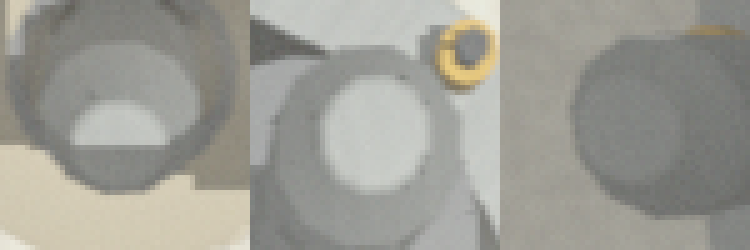

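```bash
python3 - <<'E'
from h import *
d=np.array(vision.get_image("wrist")["mount"]); T=np.eye(4);T[:3,:3]=np.diag([-1.,1,-1]);T[:3,3]=(672.2,1.5,222.6)
w=np.load("w1.npz"); P=plane(w["K"],T@d,[(278.6,243.8),(316.5,61.2),(136.5,125.7)],182);print(P.round(1).tolist())
# rigid triangle fit of averaged top/scene/wrist tips
Q=np.array([[673.1,.4],[568.5,20.6],[603.3,-80.5]])
for S in (P[:,:2],Q,(P[:,:2]+Q)/2):
    c=S.mean(0); a=np.angle(sum(((S-c)@[1,1j])*np.exp(-2j*np.pi/3*np.array([0,1,2]))))
    F=c+62*np.c_[np.cos(a+2*np.pi/3*np.arange(3)),np.sin(a+2*np.pi/3*np.arange(3))]; print(c.round(1),a.round(3),F.round(1).tolist())
E
```

```text
[[674.8, -1.7, 182.0], [569.8, 19.2, 182.0], [603.4, -81.7, 182.0]]
[616.  -21.4] 0.322 [[674.8, -1.7], [569.6, 19.7], [603.6, -82.1]]
[615.  -19.8] 0.333 [[673.6, 0.4], [568.1, 20.8], [603.2, -80.7]]
[615.5 -20.6] 0.328 [[674.2, -0.7], [568.9, 20.3], [603.4, -81.4]]
```

Request:
step_arm(
  moves=[
    [0.09,0,0.8,0,-1],
    [0,0,1,0,-1],
    [0,0,1,0,-1],
    [0,0,1,0,-1],
    [0,0,0.8,0,-1],
    [0,0,0.57,0,-1],
    [0,0,0,0,-1],
    [0,0,0,0,1],
    [0,0,0,0,1],
    [0,0,0,0,1],
  ],
)

```text
time_s: 16.75
tool_pos: [557.8, -333.9, 85.9]
tool_rot: [0.0, 0.0, 1.0, -0.001]
wrist_force: [0.7, -1.9, 0.2]
grip_width: 60.9
grip_force: 1.6
```

Request:
step_arm(
  moves=[
    [0,0,0,0,1],
    [0,0,0,0,1],
    [0,0,-0.4,0,1],
    [0,0,-0.8,0,1],
    [0,0,-1,0,1],
    [0,0,-1,0,1],
    [0,0,-1,0,1],
    [0,0,-1,0,1],
    [0,0,-1,0,1],
    [0,0,-1,0,1],
  ],
)

```text
time_s: 18.0
tool_pos: [556.9, -333.0, 265.9]
tool_rot: [-0.0, -0.0, 1.0, 0.0]
wrist_force: [-0.1, -0.2, -2.4]
grip_width: 60.5
grip_force: 30.0
```

Request:
step_arm(
  moves=[
    [0,0,-0.8,0,1],
    [-0.334,0.951,0,0,1],
    [-0.334,0.951,0,0,1],
    [-0.334,0.951,0,0,1],
    [-0.334,0.951,0,0,1],
    [-0.334,0.951,0,0,1],
    [-0.334,0.951,0,0,1],
    [-0.334,0.951,0,0,1],
    [-0.334,0.951,0,0,1],
    [-0.334,0.951,0,0,1],
  ],
)

```text
time_s: 19.25
tool_pos: [632.2, -118.5, 285.0]
tool_rot: [-0.001, 0.0, 1.0, 0.0]
wrist_force: [0.2, -0.1, -1.5]
grip_width: 60.3
grip_force: 30.0
```

Request:
step_arm(
  moves=[
    [-0.334,0.951,0,0,1],
    [-0.334,0.951,0,0,1],
    [-0.334,0.951,0,0,1],
    [-0.334,0.951,0,0,1],
    [-0.334,0.951,0,0,1],
    [0,0,0,0,1],
    [0,0,0,0,1],
    [0,0,0,0,1],
    [0,0,0,0,1],
    [0,0,0,0,1],
  ],
)

```text
time_s: 20.5
tool_pos: [674.3, -1.1, 285.2]
tool_rot: [-0.0, 0.0, 1.0, -0.0]
wrist_force: [-0.4, 0.5, -2.1]
grip_width: 60.9
grip_force: 30.0
```

```bash
python3 - <<'E'
from h import *
s=telemetry.observe(); print(s["tool_pos"],s["wrist_force"],s["ft_torque"])
im,K,M=get("wrist"); im2,_,_=get("scene")
a=np.hstack([cv2.resize(im,(440,330)),cv2.resize(im2[120:330,190:350],None,fx=1.57,fy=1.57)[:330]])
np.savez("w3.npz",im=im)
save("p3.png",np.clip((a/255.)**.6*255,0,255).astype(np.uint8))
E
```

```text
[674.26322976  -1.13308366 285.21096591] [-0.41013446  0.53530304 -2.08140638] [0.03683541 0.01332812 0.07080687]
```

View pics/p3.png

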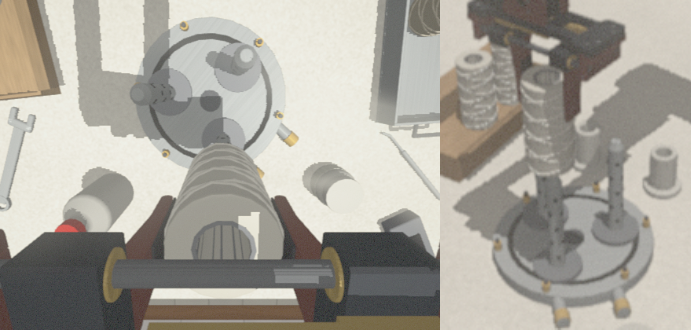

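Request:
step_arm(
  moves=[
    [0,0,0.6,0,1],
    [0,0,0.3,0,1],
    [0,0,0.2,0,1],
    [0,0,0.2,0,1],
    [0,0,0.2,0,1],
    [0,0,0.2,0,1],
    [0,0,0,0,1],
    [0,0,0,0,1],
    [0,0,0,0,1],
    [0,0,0,0,1],
  ],
)

```text
time_s: 21.85
tool_pos: [674.5, -0.6, 242.9]
tool_rot: [0.0, 0.0, 1.0, -0.0]
wrist_force: [-0.1, -0.2, -2.1]
grip_width: 60.5
grip_force: 30.0
```

Request:
step_arm(
  moves=[
    [0,0,0.4,0,1],
    [0,0,0.6,0,1],
    [0,0,0.7,0,1],
    [0,0,0.7,0,1],
    [0,0,0.7,0,1],
    [0,0,0.7,0,1],
    [0,0,0.7,0,1],
    [0,0,0.4,0,1],
    [0,0,0.2,0,1],
    [0,0,0.1,0,1],
  ],
)

```text
time_s: 23.1
tool_pos: [674.6, -0.7, 112.7]
tool_rot: [0.0, 0.0, 1.0, -0.0]
wrist_force: [-0.1, 0.4, -2.1]
grip_width: 60.5
grip_force: 30.0
```

Request:
step_arm(
  moves=[
    [0,0,0.04,0,1],
    [0,0,0,0,1],
    [0,0,0,0,1],
    [0,0,0,0,-1],
    [0,0,0,0,-1],
    [0,0,0,0,-1],
    [0,0,0,0,-1],
    [0,0,-0.5,0,-1],
    [0,0,-0.8,0,-1],
    [0,0,-1,0,-1],
  ],
)

```text
time_s: 24.35
tool_pos: [674.2, -0.6, 170.2]
tool_rot: [-0.0, 0.0, 1.0, -0.0]
wrist_force: [1.2, 0.5, -0.5]
grip_width: 88.2
grip_force: 0.0
```

Request:
step_arm(
  moves=[
    [0,0,-1,0,-1],
    [0,0,-1,0,-1],
    [0.607,-0.982,0,0,-1],
    [0.607,-0.982,0,0,-1],
    [0.607,-0.982,0,0,-1],
    [0.607,-0.982,0,0,-1],
    [0.607,-0.982,0,0,-1],
    [0.607,-0.982,0,0,-1],
    [0.607,-0.982,0,0,-1],
    [0.607,-0.982,0,0,-1],
  ],
)

```text
time_s: 25.6
tool_pos: [552.6, -197.9, 220.2]
tool_rot: [0.001, 0.0, 1.0, -0.0]
wrist_force: [-0.2, -0.6, 0.1]
grip_width: 87.7
grip_force: 0.0
```

Request:
step_arm(
  moves=[
    [0.607,-0.982,0,0,-1],
    [0.607,-0.982,0,0,-1],
    [0.607,-0.982,0,0,-1],
    [0.607,-0.982,0,0,-1],
    [0.607,-0.982,0,0,-1],
    [0.607,-0.982,0,0,-1],
    [0,0,0,0,-1],
    [0,0,0,0,-1],
    [0,0,0,0,-1],
    [0,0,0,0,-1],
  ],
)

```text
time_s: 26.85
tool_pos: [462.3, -343.6, 219.3]
tool_rot: [0.0, -0.001, 1.0, 0.0]
wrist_force: [-0.1, 0.6, -0.8]
grip_width: 87.9
grip_force: 0.0
```

```bash
python3 - <<'E'
from h import *
s=telemetry.observe(); print(s["tool_pos"])
dd=vision.get_image("wrist"); im=np.array(dd["image"]);K=np.array(dd["camera_matrix"])
T=np.eye(4);T[:3,:3]=np.diag([-1.,1,-1]);T[:3,3]=(461.9,-344.35,219.1);M=T@np.array(dd["mount"]); np.savez("w4.npz",im=im,K=K,M=M)
for p in [(461.8,-344.3),(371.9,-347.9)]:
    q=proj(K,M,[[*p,128]])[0]; print(q)
    cv2.drawMarker(im,tuple(int(v) for v in q),(255,0,0),0,14)
save("w4.png",np.clip((im[:330]/255.)**.6*255,0,255).astype(np.uint8))
E
```

```text
[ 462.27364349 -343.60779668  219.27948345]
[283.8758808 216.3858455]
[278.52587468  91.20303988]
```

View pics/w4.png

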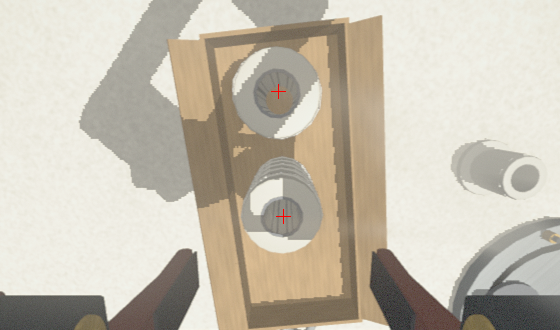

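Request:
step_arm(
  moves=[
    [0.04,-0.02,0.8,0,-1],
    [0,0,1,0,-1],
    [0,0,1,0,-1],
    [0,0,1,0,-1],
    [0,0,0.9,0,-1],
    [0,0,0.66,0,-1],
    [0,0,0,0,-1],
    [0,0,0,0,1],
    [0,0,0,0,1],
    [0,0,0,0,1],
  ],
)

```text
time_s: 28.15
tool_pos: [461.3, -345.2, 85.9]
tool_rot: [0.0, 0.0, 1.0, -0.001]
wrist_force: [-0.3, -1.2, 0.2]
grip_width: 62.1
grip_force: 30.1
```

Request:
step_arm(
  moves=[
    [0,0,0,0,1],
    [0,0,0,0,1],
    [0,0,-0.4,0,1],
    [0,0,-0.8,0,1],
    [0,0,-1,0,1],
    [0,0,-1,0,1],
    [0,0,-1,0,1],
    [0,0,-1,0,1],
    [0,0,-1,0,1],
    [0,0,-1,0,1],
  ],
)

```text
time_s: 29.4
tool_pos: [460.3, -344.3, 266.0]
tool_rot: [-0.0, -0.0, 1.0, 0.0]
wrist_force: [-0.0, -0.3, -1.3]
grip_width: 61.6
grip_force: 30.0
```

Request:
step_arm(
  moves=[
    [0,0,-0.8,0,1],
    [-0.518,0.958,0,0,1],
    [-0.518,0.958,0,0,1],
    [-0.518,0.958,0,0,1],
    [-0.518,0.958,0,0,1],
    [-0.518,0.958,0,0,1],
    [-0.518,0.958,0,0,1],
    [-0.518,0.958,0,0,1],
    [-0.518,0.958,0,0,1],
    [-0.518,0.958,0,0,1],
  ],
)

```text
time_s: 30.65
tool_pos: [577.2, -128.2, 285.0]
tool_rot: [-0.001, -0.0, 1.0, 0.0]
wrist_force: [0.4, -0.5, -1.0]
grip_width: 61.8
grip_force: 30.0
```

Request:
step_arm(
  moves=[
    [-0.518,0.958,0,0,1],
    [-0.518,0.958,0,0,1],
    [0,0,0,0,1],
    [0,0,0.6,0,1],
    [0,0,0.3,0,1],
    [0,0,0.2,0,1],
    [0,0,0.2,0,1],
    [0,0,0.2,0,1],
    [0,0,0.2,0,1],
    [0,0,0,0,1],
  ],
)

```text
time_s: 31.9
tool_pos: [603.1, -81.3, 242.2]
tool_rot: [-0.0, 0.0, 1.0, 0.0]
wrist_force: [-0.1, 0.3, -2.7]
grip_width: 61.2
grip_force: 30.0
```

Request:
step_arm(
  moves=[
    [0,0,0.4,0,1],
    [0,0,0.6,0,1],
    [0,0,0.7,0,1],
    [0,0,0.7,0,1],
    [0,0,0.7,0,1],
    [0,0,0.7,0,1],
    [0,0,0.7,0,1],
    [0,0,0.4,0,1],
    [0,0,0.2,0,1],
    [0,0,0.1,0,1],
  ],
)

```text
time_s: 33.15
tool_pos: [603.6, -81.5, 112.7]
tool_rot: [0.0, 0.0, 1.0, -0.0]
wrist_force: [-0.8, 1.0, -1.2]
grip_width: 61.8
grip_force: 30.0
```

Request:
step_arm(
  moves=[
    [0,0,0.04,0,1],
    [0,0,0,0,1],
    [0,0,0,0,1],
    [0,0,0,0,-1],
    [0,0,0,0,-1],
    [0,0,0,0,-1],
    [0,0,0,0,-1],
    [0,0,-0.5,0,-1],
    [0,0,-0.8,0,-1],
    [0,0,-1,0,-1],
  ],
)

```text
time_s: 34.4
tool_pos: [603.2, -81.3, 170.2]
tool_rot: [-0.0, 0.0, 1.0, 0.0]
wrist_force: [-0.0, -0.3, -0.8]
grip_width: 87.7
grip_force: 0.0
```

Request:
step_arm(
  moves=[
    [0,0,-1,0,-1],
    [0,0,-1,0,-1],
    [0.84,-0.971,0,0,-1],
    [0.84,-0.971,0,0,-1],
    [0.84,-0.971,0,0,-1],
    [0.84,-0.971,0,0,-1],
    [0.84,-0.971,0,0,-1],
    [0.84,-0.971,0,0,-1],
    [0.84,-0.971,0,0,-1],
    [0.84,-0.971,0,0,-1],
  ],
)

```text
time_s: 35.65
tool_pos: [434.8, -276.5, 220.2]
tool_rot: [0.0, 0.0, 1.0, -0.0]
wrist_force: [0.3, 0.3, 0.1]
grip_width: 87.7
grip_force: 0.0
```

Request:
step_arm(
  moves=[
    [0.84,-0.971,0,0,-1],
    [0.84,-0.971,0,0,-1],
    [0.84,-0.971,0,0,-1],
    [0,0,0,0,-1],
    [0,0,0.8,0,-1],
    [0,0,1,0,-1],
    [0,0,1,0,-1],
    [0,0,1,0,-1],
    [0,0,0.9,0,-1],
    [0,0,0.66,0,-1],
  ],
)

```text
time_s: 36.9
tool_pos: [373.0, -347.4, 84.8]
tool_rot: [0.0, -0.0, 1.0, 0.0]
wrist_force: [-0.7, 0.1, 0.0]
grip_width: 87.9
grip_force: 0.0
```

Request:
step_arm(
  moves=[
    [0,0,0,0,-1],
    [0,0,0,0,1],
    [0,0,0,0,1],
    [0,0,0,0,1],
    [0,0,0,0,1],
    [0,0,0,0,1],
    [0,0,-0.4,0,1],
    [0,0,-0.8,0,1],
    [0,0,-1,0,1],
    [0,0,-1,0,1],
  ],
)

```text
time_s: 38.15
tool_pos: [371.9, -348.0, 166.0]
tool_rot: [-0.0, 0.0, 1.0, 0.0]
wrist_force: [0.4, -0.3, -1.9]
grip_width: 59.3
grip_force: 30.0
```

Request:
step_arm(
  moves=[
    [0,0,-1,0,1],
    [0,0,-1,0,1],
    [0,0,-1,0,1],
    [0,0,-1,0,1],
    [-0.524,0.983,-0.8,0,1],
    [-0.524,0.983,0,0,1],
    [-0.524,0.983,0,0,1],
    [-0.524,0.983,0,0,1],
    [-0.524,0.983,0,0,1],
    [-0.524,0.983,0,0,1],
  ],
)

```text
time_s: 39.4
tool_pos: [450.8, -199.8, 285.3]
tool_rot: [-0.0, 0.0, 1.0, 0.0]
wrist_force: [-0.1, -0.2, -2.5]
grip_width: 59.4
grip_force: 30.0
```

Request:
step_arm(
  moves=[
    [-0.524,0.983,0,0,1],
    [-0.524,0.983,0,0,1],
    [-0.524,0.983,0,0,1],
    [-0.524,0.983,0,0,1],
    [-0.524,0.983,0,0,1],
    [-0.524,0.983,0,0,1],
    [-0.524,0.983,0,0,1],
    [-0.524,0.983,0,0,1],
    [-0.524,0.983,0,0,1],
    [0,0,0,0,1],
  ],
)

```text
time_s: 40.65
tool_pos: [568.9, 21.6, 285.0]
tool_rot: [-0.0, -0.001, 1.0, 0.0]
wrist_force: [0.1, -0.9, -2.6]
grip_width: 59.4
grip_force: 30.0
```

Request:
step_arm(
  moves=[
    [0,0,0,0,1],
    [0,0,0.6,0,1],
    [0,0,0.3,0,1],
    [0,0,0.2,0,1],
    [0,0,0.2,0,1],
    [0,0,0.2,0,1],
    [0,0,0.2,0,1],
    [0,0,0,0,1],
    [0,0,0,0,1],
    [0,0,0,0,1],
  ],
)

```text
time_s: 41.9
tool_pos: [569.0, 20.2, 242.9]
tool_rot: [0.0, 0.0, 1.0, -0.0]
wrist_force: [-0.5, -0.7, -2.0]
grip_width: 59.0
grip_force: 30.0
```

Request:
step_arm(
  moves=[
    [0,0,0.4,0,1],
    [0,0,0.6,0,1],
    [0,0,0.7,0,1],
    [0,0,0.7,0,1],
    [0,0,0.7,0,1],
    [0,0,0.7,0,1],
    [0,0,0.7,0,1],
    [0,0,0.4,0,1],
    [0,0,0.2,0,1],
    [0,0,0.1,0,1],
  ],
)

```text
time_s: 43.15
tool_pos: [568.9, 20.2, 112.5]
tool_rot: [0.0, 0.0, 1.0, -0.0]
wrist_force: [0.5, -0.2, -2.8]
grip_width: 59.3
grip_force: 30.0
```

Request:
step_arm(
  moves=[
    [0,0,0.04,0,1],
    [0,0,0,0,1],
    [0,0,0,0,1],
    [0,0,0,0,-1],
    [0,0,0,0,-1],
    [0,0,0,0,-1],
    [0,0,0,0,-1],
    [0,0,-0.5,0,-1],
    [0,0,-0.8,0,-1],
    [0,0,-1,0,-1],
  ],
)

```text
time_s: 44.4
tool_pos: [568.6, 20.2, 170.2]
tool_rot: [-0.0, 0.0, 1.0, -0.0]
wrist_force: [-0.2, -0.7, -0.5]
grip_width: 88.1
grip_force: 0.0
```

Request:
step_arm(
  moves=[
    [0,0,-1,0,-1],
    [0,0,-1,0,-1],
    [1,0,0,0,-1],
    [1,0,0,0,-1],
    [1,0,0,0,-1],
    [1,0,0,0,-1],
    [1,0,0,0,-1],
    [1,0,0,0,-1],
    [0,0,0,0,-1],
    [0,0,0,0,-1],
  ],
)

```text
time_s: 45.65
tool_pos: [420.3, 20.1, 219.9]
tool_rot: [0.001, 0.0, 1.0, -0.0]
wrist_force: [0.1, -0.4, -0.5]
grip_width: 87.7
grip_force: 0.0
```

```bash
python3 - <<'E'
from h import *
g=lambda a:np.clip((a/255.)**0.6*255,0,255).astype(np.uint8)
im,K,M=get("top"); np.savez("t5.npz",im=im,K=K,M=M)
im2,_,_=get("scene"); dd=vision.get_image("wrist"); im3=np.array(dd["image"]); np.savez("w5.npz",im=im3,K=dd["camera_matrix"],m=dd["mount"])
a=cv2.resize(im[140:280,210:350],None,fx=2.85,fy=2.85,interpolation=cv2.INTER_CUBIC)[:300,:400]
b=cv2.resize(im2[170:320,200:400],(400,300),interpolation=cv2.INTER_CUBIC)
c=cv2.resize(im3,(400,300))
z=np.zeros((600,800,3),np.uint8); z[:300,:399]=a[:,:399];z[:300,400:]=b;z[300:,:400]=c
d=cv2.resize(im[220:290,210:350],(400,200),interpolation=cv2.INTER_CUBIC); z[300:500,400:]=d
save("p5.png",g(z))
E
```

View pics/p5.png

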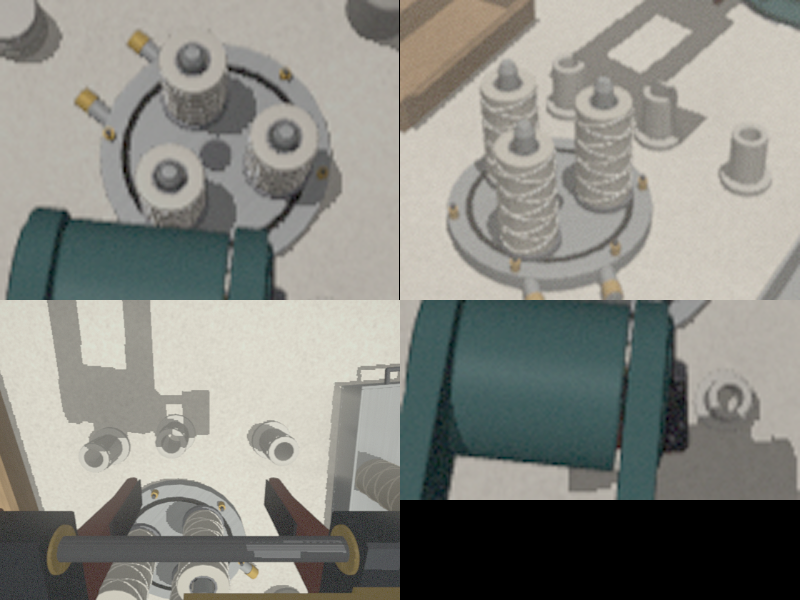

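```bash
python3 - <<'E'
from h import *
w=np.load("w5.npz"); T=np.eye(4);T[:3,:3]=np.diag([-1.,1,-1]);T[:3,3]=(418.85,20.2,219.1);M=T@w["m"];K=w["K"]
print(plane(K,M,[(132,220),(245,197),(393,210)],70).round(1).tolist())
print(proj(K,M,[[439.1,-123.2,70],[424.2,6.4,70],[432.1,124.6,70]]).round(1).tolist())
cr=[]
for x,y in((132,215),(245,197),(393,210)):
    cr.append(cv2.resize(w["im"][y-32:y+32,x-32:x+32],None,fx=4,fy=4,interpolation=cv2.INTER_CUBIC))
save("sl.png",np.clip((np.hstack(cr)/255.)**.6*255,0,255).astype(np.uint8))
E
```

```text
[[439.6, -122.2, 70.0], [417.5, -15.5, 70.0], [430.0, 121.7, 70.0]]
[[130.9, 219.5], [268.9, 204.0], [395.9, 212.2]]
```

View pics/sl.png

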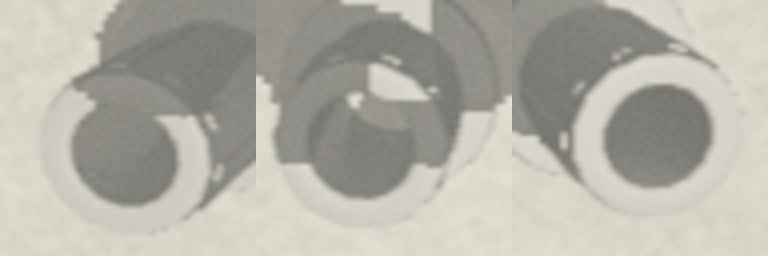

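Request:
step_arm(
  moves=[
    [-0.1,0.842,0,0,-1],
    [-0.1,0.842,0,0,-1],
    [-0.1,0.842,0,0,-1],
    [-0.1,0.842,0,0,-1],
    [-0.1,0.842,0,0,-1],
    [0,0,1,0,-1],
    [0,0,1,0,-1],
    [0,0,1,0,-1],
    [0,0,1,0,-1],
    [0,0,1,0,-1],
  ],
)

```text
time_s: 47.05
tool_pos: [432.2, 125.6, 93.2]
tool_rot: [0.0, 0.0, 1.0, -0.0]
wrist_force: [0.3, 1.0, 0.5]
grip_width: 87.4
grip_force: 0.0
```

Request:
step_arm(
  moves=[
    [0,0,1,0,-1],
    [0,0,0.8,0,-1],
    [0,0,0.48,0,-1],
    [0,0,0.2,0,-1],
    [0,0,0,0,-1],
    [0,0,0,0,1],
    [0,0,0,0,1],
    [0,0,0,0,1],
    [0,0,0,0,1],
    [0,0,0,0,1],
  ],
)

```text
time_s: 48.3
tool_pos: [431.3, 125.5, 32.2]
tool_rot: [0.0, 0.0, 1.0, -0.0]
wrist_force: [0.5, 2.3, -0.1]
grip_width: 41.4
grip_force: 0.4
```

Request:
step_arm(
  moves=[
    [0,0,0,0,1],
    [0,0,-0.5,0,1],
    [0,0,-1,0,1],
    [0,0,-1,0,1],
    [0,0,-1,0,1],
    [0,0,-1,0,1],
    [0,0,-1,0,1],
    [0,0,-1,0,1],
    [0,0,-1,0,1],
    [0,0,-0.7,0,1],
  ],
)

```text
time_s: 49.55
tool_pos: [431.3, 125.5, 239.0]
tool_rot: [0.001, -0.0, 1.0, 0.0]
wrist_force: [-0.3, -0.7, -0.5]
grip_width: 40.3
grip_force: 30.0
```

Request:
step_arm(
  moves=[
    [-0.972,-0.504,0,0,1],
    [-0.972,-0.504,0,0,1],
    [-0.972,-0.504,0,0,1],
    [-0.972,-0.504,0,0,1],
    [-0.972,-0.504,0,0,1],
    [-0.972,-0.504,0,0,1],
    [-0.972,-0.504,0,0,1],
    [-0.972,-0.504,0,0,1],
    [-0.972,-0.504,0,0,1],
    [-0.972,-0.504,0,0,1],
  ],
)

```text
time_s: 50.8
tool_pos: [674.5, -0.9, 237.7]
tool_rot: [-0.0, 0.0, 1.0, 0.0]
wrist_force: [0.0, -0.1, -0.7]
grip_width: 40.3
grip_force: 30.0
```

Request:
step_arm(
  moves=[
    [0,0,0,0,1],
    [0,0,0.4,0,1],
    [0,0,0.4,0,1],
    [0,0,0.2,0,1],
    [0,0,0.12,0,1],
    [0,0,0.12,0,1],
    [0,0,0,0,1],
    [0,0,0,0,1],
    [0,0,0,0,1],
    [0,0,0,0,1],
  ],
)

```text
time_s: 52.05
tool_pos: [674.4, -0.5, 206.3]
tool_rot: [0.0, 0.0, 1.0, -0.0]
wrist_force: [0.2, 0.2, -0.6]
grip_width: 40.6
grip_force: 30.0
```

Request:
step_arm(
  moves=[
    [0,0,0.06,0,1],
    [0,0,0.06,0,1],
    [0,0,0.06,0,1],
    [0,0,0.06,0,1],
    [0,0,0,0,1],
    [0,0,0,0,1],
    [0,0,0,0,1],
    [0,0,0,0,1],
    [0,0,0,0,1],
    [0,0,0,0,1],
  ],
)

```text
time_s: 53.3
tool_pos: [674.1, -0.6, 200.0]
tool_rot: [-0.0, 0.0, 1.0, -0.0]
wrist_force: [-1.8, -0.8, -2.2]
grip_width: 40.5
grip_force: 30.0
```

Request:
step_arm(
  moves=[
    [0,0,0.1,0,1],
    [0,0,0.1,0,1],
    [0,0,0.1,0,1],
    [0,0,0.1,0,1],
    [0,0,0.06,0,1],
    [0,0,0.04,0,1],
    [0,0,0,0,1],
    [0,0,0,0,1],
    [0,0,0,0,1],
    [0,0,0,0,1],
  ],
)

```text
time_s: 54.55
tool_pos: [674.1, -0.6, 187.4]
tool_rot: [-0.0, 0.0, 1.0, -0.0]
wrist_force: [-4.6, -2.2, 0.1]
grip_width: 40.3
grip_force: 30.0
```

Request:
step_arm(
  moves=[
    [0.02,0,0.04,0,1],
    [0,0,0.03,0,1],
    [0,0,0.02,0,1],
    [0,0,0,0,1],
    [0,0,0,0,1],
    [0,0,0,0,1],
    [0,0,0,0,1],
    [0,0,0,0,1],
    [0,0,0,0,1],
    [0,0,0,0,1],
  ],
)

```text
time_s: 55.8
tool_pos: [674.0, -0.5, 186.3]
tool_rot: [0.0, 0.0, 1.0, -0.0]
wrist_force: [-6.4, -1.9, 5.3]
grip_width: 40.6
grip_force: 30.0
```

Request:
step_arm(
  moves=[
    [0,0,0,0,-1],
    [0,0,0,0,-1],
    [0,0,0,0,-1],
    [0,0,0,0,-1],
    [0,0,-0.4,0,-1],
    [0,0,-0.6,0,-1],
    [0,0,-0.7,0,-1],
    [0,0,-0.7,0,-1],
    [0,0,0,0,-1],
    [0,0,0,0,-1],
  ],
)

```text
time_s: 57.05
tool_pos: [673.6, -0.5, 245.3]
tool_rot: [-0.0, 0.0, 1.0, -0.0]
wrist_force: [0.1, -0.2, -0.5]
grip_width: 88.1
grip_force: 0.0
```

Request:
step_arm(
  moves=[
    [0.938,-0.489,0,0,-1],
    [0.938,-0.489,0,0,-1],
    [0.938,-0.489,0,0,-1],
    [0.938,-0.489,0,0,-1],
    [0.938,-0.489,0,0,-1],
    [0.938,-0.489,0,0,-1],
    [0.938,-0.489,0,0,-1],
    [0.938,-0.489,0,0,-1],
    [0.938,-0.489,0,0,-1],
    [0.938,-0.489,0,0,-1],
  ],
)

```text
time_s: 58.3
tool_pos: [437.9, -122.8, 244.7]
tool_rot: [-0.001, -0.0, 1.0, 0.0]
wrist_force: [0.1, 0.0, 0.7]
grip_width: 87.8
grip_force: 0.0
```

```bash
python3 - <<'E'
from h import *
g=lambda a:np.clip((a/255.)**0.6*255,0,255).astype(np.uint8)
dd=vision.get_image("wrist"); im=np.array(dd["image"]);K=np.array(dd["camera_matrix"])
T=np.eye(4);T[:3,:3]=np.diag([-1.,1,-1]);T[:3,3]=(439.35,-122.85,245.35);M=T@np.array(dd["mount"])
for p in [(439.4,-122.8),(420.2,-21.1)]:
    q=proj(K,M,[[*p,70]])[0]; print(q); cv2.drawMarker(im,tuple(int(v) for v in q),(255,0,0),0,10)
im2,_,_=get("scene")
z=np.zeros((560,760,3),np.uint8); a=cv2.resize(im[130:270,190:470],None,fx=2.7,fy=2.7); z[:a.shape[0],:a.shape[1]]=a
b=cv2.resize(im2[170:320,200:400],None,fx=1.3,fy=1.3); z[380:380+b.shape[0]][:180,:260]=b[:180]
save("p6.png",g(z))
E
```

```text
[283.9235384 192.1968541]
[387.86949497 172.9377127 ]
```

View pics/p6.png

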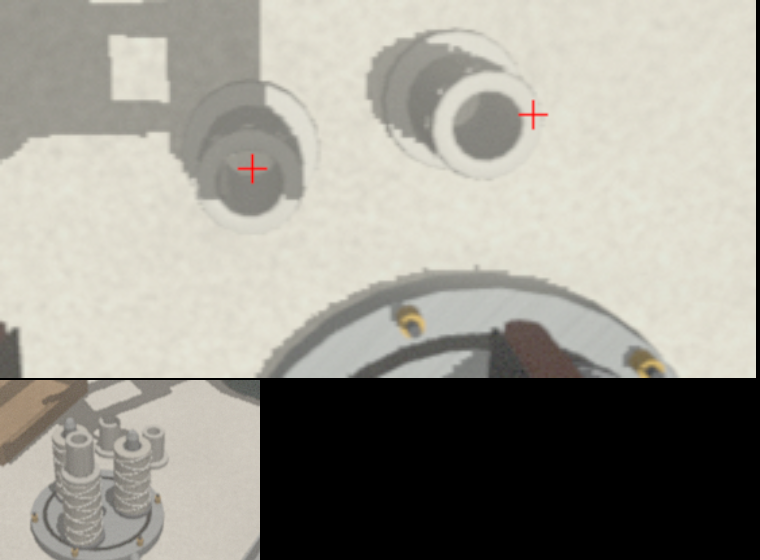

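Request:
step_arm(
  moves=[
    [0,0,0,0,-0.6],
    [0,0,0,0,-0.6],
    [0,0,0,0,-0.6],
    [0,0,0,0,-0.6],
    [0,0,0,0,-0.6],
    [0,0,0,0,-0.6],
    [0,0,0,0,-0.6],
    [0,0,0,0,-0.6],
    [0,0,0,0,-0.6],
    [0,0,0,0,-0.6],
  ],
)

```text
time_s: 59.65
tool_pos: [439.3, -122.8, 245.4]
tool_rot: [-0.0, 0.0, 1.0, -0.0]
wrist_force: [1.4, 0.3, -0.7]
grip_width: 70.1
grip_force: 0.0
```

```bash
cat > ring.py <<'E'
from h import *
def ring(cmd,guesses):
    dd=vision.get_image("wrist"); im=np.array(dd["image"]);K=np.array(dd["camera_matrix"])
    T=np.eye(4);T[:3,:3]=np.diag([-1.,1,-1]);T[:3,3]=cmd;M=T@np.array(dd["mount"])
    for p in guesses:
        q=proj(K,M,[[*p,70]])[0]; x,y=q.astype(int); y0,x0=max(0,y-45),max(0,x-45)
        g=cv2.cvtColor(im[y0:y+45,x0:x+45],cv2.COLOR_RGB2GRAY); g=cv2.resize(g,None,fx=4,fy=4,interpolation=cv2.INTER_CUBIC)
        g=cv2.createCLAHE(3,(2,2)).apply(g)
        f=K[0,0]/(np.linalg.inv(M)@[*p,70,1])[2]*4
        for r in (21,12.5):
            c=cv2.HoughCircles(g,cv2.HOUGH_GRADIENT,1,15,param1=80,param2=12,minRadius=int(r*f*.93),maxRadius=int(r*f*1.07))
            if c is not None:
                c=c[0][:4]; uv=(c[:,:2]+.5)/4-.5+[x0,y0]; print(p,r,np.c_[plane(K,M,uv,70)[:,:2],c[:,2]/f].round(1).tolist())
E
python3 - <<'E'
from ring import *
print(telemetry.observe()["tool_pos"]); ring((439.35,-122.85,245.35),[(441,-122.8),(424,-38)])
E
```

```text
[ 439.31422042 -122.77364568  245.42934909]
(441, -122.8) 21 [[440.7, -124.2, 21.1], [434.1, -124.7, 20.1], [444.8, -124.7, 20.8], [434.6, -120.2, 22.2]]
(441, -122.8) 12.5 [[442.8, -124.7, 11.9], [425.4, -123.4, 12.5]]
(424, -38) 21 [[422.2, -38.7, 20.0], [415.8, -46.7, 21.4], [409.7, -54.1, 22.2], [415.6, -55.9, 21.4]]
(424, -38) 12.5 [[422.2, -38.9, 13.1], [421.0, -35.3, 11.8]]
```

Request:
step_arm(
  moves=[
    [-0.066,-0.036,1,0,-0.6],
    [0,0,1,0,-0.6],
    [0,0,1,0,-0.6],
    [0,0,1,0,-0.6],
    [0,0,1,0,-0.6],
    [0,0,1,0,-0.6],
    [0,0,1,0,-0.6],
    [0,0,0.8,0,-0.6],
    [0,0,0.5,0,-0.6],
    [0,0,0.23,0,-0.6],
  ],
)

```text
time_s: 60.95
tool_pos: [440.9, -123.7, 31.7]
tool_rot: [-0.0, 0.0, 1.0, 0.0]
wrist_force: [0.7, -0.3, -0.6]
grip_width: 70.2
grip_force: 0.0
```

Request:
step_arm(
  moves=[
    [0,0,0,0,-0.6],
    [0,0,0,0,1],
    [0,0,0,0,1],
    [0,0,0,0,1],
    [0,0,0,0,1],
    [0,0,0,0,1],
    [0,0,-0.5,0,1],
    [0,0,-1,0,1],
    [0,0,-1,0,1],
    [0,0,-1,0,1],
  ],
)

```text
time_s: 62.2
tool_pos: [440.7, -123.5, 120.9]
tool_rot: [-0.0, 0.0, 1.0, -0.0]
wrist_force: [-0.1, -1.0, -0.8]
grip_width: 40.8
grip_force: 30.0
```

Request:
step_arm(
  moves=[
    [0,0,-1,0,1],
    [0,0,-1,0,1],
    [0,0,-1,0,1],
    [0,0,-1,0,1],
    [0,0,-0.7,0,1],
    [-0.926,0.241,0,0,1],
    [-0.926,0.241,0,0,1],
    [-0.926,0.241,0,0,1],
    [-0.926,0.241,0,0,1],
    [-0.926,0.241,0,0,1],
  ],
)

```text
time_s: 63.45
tool_pos: [556.9, -93.1, 237.5]
tool_rot: [-0.0, -0.0, 1.0, 0.0]
wrist_force: [-0.2, -0.5, -1.0]
grip_width: 40.8
grip_force: 30.0
```

Request:
step_arm(
  moves=[
    [-0.926,0.241,0,0,1],
    [-0.926,0.241,0,0,1],
    [0,0,0,0,1],
    [0,0,0.4,0,1],
    [0,0,0.4,0,1],
    [0,0,0.2,0,1],
    [0,0,0.12,0,1],
    [0,0,0.12,0,1],
    [0,0,0,0,1],
    [0,0,0,0,1],
  ],
)

```text
time_s: 64.7
tool_pos: [603.2, -81.5, 206.4]
tool_rot: [0.0, -0.0, 1.0, -0.0]
wrist_force: [0.2, 0.2, -0.4]
grip_width: 41.2
grip_force: 30.0
```

Request:
step_arm(
  moves=[
    [0,0,0.06,0,1],
    [0,0,0.06,0,1],
    [0,0,0.06,0,1],
    [0,0,0.06,0,1],
    [0,0,0,0,1],
    [0,0,0,0,1],
    [0,0,0,0,1],
    [0,0,0,0,1],
    [0,0,0,0,1],
    [0,0,0,0,1],
  ],
)

```text
time_s: 65.95
tool_pos: [603.0, -81.5, 200.2]
tool_rot: [-0.0, 0.0, 1.0, -0.0]
wrist_force: [0.3, -0.4, -0.6]
grip_width: 41.1
grip_force: 30.0
```

Request:
step_arm(
  moves=[
    [0,0,0.1,0,1],
    [0,0,0.1,0,1],
    [0,0,0.1,0,1],
    [0,0,0.1,0,1],
    [0,0,0.06,0,1],
    [0,0,0.04,0,1],
    [0,0,0.04,0,1],
    [0,0,0.02,0,1],
    [0,0,0.02,0,1],
    [0,0,0,0,1],
  ],
)

```text
time_s: 67.2
tool_pos: [603.3, -81.5, 186.5]
tool_rot: [0.0, -0.0, 1.0, -0.0]
wrist_force: [-2.1, 0.5, 5.5]
grip_width: 41.0
grip_force: 30.0
```

Request:
step_arm(
  moves=[
    [0,0,0,0,1],
    [0,0,0,0,-1],
    [0,0,0,0,-1],
    [0,0,0,0,-1],
    [0,0,0,0,-1],
    [0,0,-0.4,0,-1],
    [0,0,-0.6,0,-1],
    [0,0,-0.7,0,-1],
    [0,0,-0.7,0,-1],
    [0,0,0,0,-1],
  ],
)

```text
time_s: 68.45
tool_pos: [604.4, -81.8, 248.1]
tool_rot: [0.002, 0.0, 1.0, -0.001]
wrist_force: [0.3, -0.3, -0.2]
grip_width: 88.0
grip_force: 0.0
```

Request:
step_arm(
  moves=[
    [0.904,0.214,0,0,-1],
    [0.904,0.214,0,0,-1],
    [0.904,0.214,0,0,-1],
    [0.904,0.214,0,0,-1],
    [0.904,0.214,0,0,-1],
    [0.904,0.214,0,0,-1],
    [0.904,0.214,0,0,-1],
    [0.904,0.214,0,0,-1],
    [0,0,0,0,-1],
    [0,0,0,0,-1],
  ],
)

```text
time_s: 69.7
tool_pos: [423.2, -38.9, 245.8]
tool_rot: [0.001, 0.0, 1.0, -0.0]
wrist_force: [-0.3, -0.2, 0.1]
grip_width: 87.5
grip_force: 0.0
```

```bash
python3 - <<'E'
from ring import *
print(telemetry.observe()["tool_pos"]); ring((422.25,-38.75,245.6),[(422.3,-38.8)])
E
```

```text
[423.1807495  -38.93882132 245.80307849]
(422.3, -38.8) 21 [[420.6, -38.1, 19.5], [413.6, -40.1, 21.4], [403.1, -34.0, 19.8], [411.8, -35.7, 21.1]]
(422.3, -38.8) 12.5 [[421.1, -38.1, 12.8], [383.9, -80.3, 12.5]]
```

Request:
step_arm(
  moves=[
    [0.02,0.01,1,0,-1],
    [0,0,1,0,-1],
    [0,0,1,0,-1],
    [0,0,1,0,-1],
    [0,0,1,0,-1],
    [0,0,1,0,-1],
    [0,0,1,0,-1],
    [0,0,0.8,0,-1],
    [0,0,0.5,0,-1],
    [0,0,0.24,0,-1],
  ],
)

```text
time_s: 71.0
tool_pos: [422.1, -38.6, 31.5]
tool_rot: [-0.0, 0.0, 1.0, 0.0]
wrist_force: [0.5, 0.6, 0.3]
grip_width: 87.9
grip_force: 0.0
```

Request:
step_arm(
  moves=[
    [0,0,0,0,-1],
    [0,0,0,0,1],
    [0,0,0,0,1],
    [0,0,0,0,1],
    [0,0,0,0,1],
    [0,0,0,0,1],
    [0,0,0,0,1],
    [0,0,-0.5,0,1],
    [0,0,-1,0,1],
    [0,0,-1,0,1],
  ],
)

```text
time_s: 72.25
tool_pos: [421.4, -38.4, 95.8]
tool_rot: [-0.0, 0.0, 1.0, 0.0]
wrist_force: [0.1, -0.3, -1.2]
grip_width: 40.0
grip_force: 30.0
```

Request:
step_arm(
  moves=[
    [0,0,-1,0,1],
    [0,0,-1,0,1],
    [0,0,-1,0,1],
    [0,0,-1,0,1],
    [0,0,-1,0,1],
    [0,0,-0.7,0,1],
    [-0.979,0.392,0,0,1],
    [-0.979,0.392,0,0,1],
    [-0.979,0.392,0,0,1],
    [-0.979,0.392,0,0,1],
  ],
)

```text
time_s: 73.5
tool_pos: [519.8, 1.2, 237.8]
tool_rot: [-0.0, 0.0, 1.0, -0.0]
wrist_force: [0.6, -0.2, -0.8]
grip_width: 39.9
grip_force: 30.0
```

Request:
step_arm(
  moves=[
    [-0.979,0.392,0,0,1],
    [-0.979,0.392,0,0,1],
    [0,0,0,0,1],
    [0,0,0.4,0,1],
    [0,0,0.4,0,1],
    [0,0,0.2,0,1],
    [0,0,0.12,0,1],
    [0,0,0.12,0,1],
    [0,0,0,0,1],
    [0,0,0,0,1],
  ],
)

```text
time_s: 74.75
tool_pos: [568.7, 20.3, 206.3]
tool_rot: [0.0, 0.0, 1.0, -0.0]
wrist_force: [0.2, -0.3, -0.1]
grip_width: 40.0
grip_force: 30.0
```

Request:
step_arm(
  moves=[
    [0,0,0.06,0,1],
    [0,0,0.06,0,1],
    [0,0,0.06,0,1],
    [0,0,0.06,0,1],
    [0,0,0,0,1],
    [0,0,0,0,1],
    [0,0,0,0,1],
    [0,0,0,0,1],
    [0,0,0,0,1],
    [0,0,0,0,1],
  ],
)

```text
time_s: 76.0
tool_pos: [568.6, 20.4, 200.2]
tool_rot: [-0.0, 0.0, 1.0, -0.0]
wrist_force: [-0.9, 0.7, -0.6]
grip_width: 40.0
grip_force: 30.0
```

Request:
step_arm(
  moves=[
    [0,0,0.1,0,1],
    [0,0,0.1,0,1],
    [0,0,0.1,0,1],
    [0,0,0.1,0,1],
    [0,0,0.06,0,1],
    [0,0,0.04,0,1],
    [0,0,0.04,0,1],
    [0,0,0.02,0,1],
    [0,0,0.02,0,1],
    [0,0,0,0,1],
  ],
)

```text
time_s: 77.25
tool_pos: [568.8, 20.4, 186.3]
tool_rot: [0.0, 0.0, 1.0, -0.0]
wrist_force: [-1.8, -0.3, 5.8]
grip_width: 39.6
grip_force: 30.0
```

Request:
step_arm(
  moves=[
    [0,0,0,0,1],
    [0,0,0,0,-1],
    [0,0,0,0,-1],
    [0,0,0,0,-1],
    [0,0,0,0,-1],
    [0,0,-0.4,0,-1],
    [0,0,-0.6,0,-1],
    [0,0,-0.7,0,-1],
    [0,0,-0.9,0,-1],
    [0,0,-1,0,-1],
  ],
)

```text
time_s: 78.5
tool_pos: [568.7, 20.4, 277.5]
tool_rot: [0.0, 0.0, 1.0, -0.0]
wrist_force: [0.7, 0.3, -0.2]
grip_width: 87.9
grip_force: 0.0
```

Request:
step_arm(
  moves=[
    [1,0,0,0,-1],
    [1,0,0,0,-1],
    [1,0,0,0,-1],
    [1,0,0,0,-1],
    [1,0,0,0,-1],
    [0,0,0,0,-1],
    [0,0,0,0,-1],
    [0,0,0,0,-1],
    [0,0,0,0,-1],
    [0,0,0,0,-1],
  ],
)

```text
time_s: 79.75
tool_pos: [443.9, 20.3, 275.5]
tool_rot: [-0.0, 0.0, 1.0, -0.0]
wrist_force: [-0.5, -0.1, -0.0]
grip_width: 87.8
grip_force: 0.0
```

```bash
python3 - <<'E'
from h import *
im2,_,_=get("scene"); save("end.png",np.clip((cv2.resize(im2[140:400,140:500],None,fx=2.2,fy=2.2,interpolation=cv2.INTER_CUBIC)/255.)**.6*255,0,255).astype(np.uint8))
E
```

```text
(no output)
```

View pics/end.png

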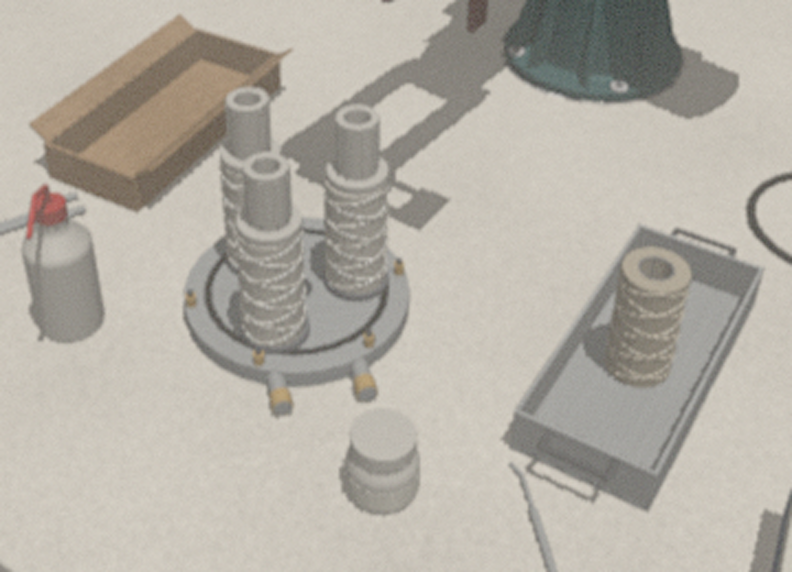

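The picture shows all three cartridges seated with their sleeves fitted, at about (270,250), (245,180) and (357,200). The spent cartridge stands upright in the tray at (650,315), the carton is empty, and the jar, bottle, spanner and probe look untouched.

```bash
python3 -c "
from bench import order; print(order.sign_off())"
```

```text
the job is handed in; nothing more can be done
None
```

The job is handed in: the one spent cartridge stands upright in the drip tray, and all three standpipes have a new cartridge on its seat with a hold-down sleeve resting on it; the sign-off returned no verdict.

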